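# Shut off the tagged air line in the bench valve box

### The arm

A 7-joint arm with a two-finger parallel gripper is mounted at the origin on the work surface. World frame = base frame: x ahead of the robot, y to its left, z up, the work surface at z = 0. Lengths are in mm, angles in rad, forces in N, time in s.
With the tool pointing down it reaches from about 400 to 900 mm from the base axis. Payload 5.5 kg.
Tool frame: the origin (TCP) lies where the fingers leave the gripper's body, on its centre line; the fingertips stand 73 mm ahead of it and the grasp point (between the pads) lies 54 mm ahead of it; z points along the fingers, y is the direction in which the jaws open and shut (so a half turn about z gives the same grasp; the last joint's range is limited). The gripper opens to 85 mm and grips with 20 to 120 N. Pads are 22 mm wide; open, the fingers measure 114 mm over their backs; the gripper's body (76 mm by 85 mm) begins 54 mm behind the grasp point. The pads swing forward as they close: fully open they stand 13 mm farther back than shut.
Start: joints at [-0.963, 0.501, -0.427, 1.55, 0.221, 1.138, -0.21], TCP at [219.67, 611.754, 303.91] pointing down, gripper open.
Joint ranges: [-2.88, 2.88], [-0.31, 2.03], [-1.54, 1.56], [0.2, 2.42], [-1.41, 4.55], [0.19, 2.02], [-2.57, 2.57]. Speed limits (rad/s): [2.57, 2.57, 3.14, 3.14, 3.14, 3.14, 3.14].

### API

Orientations are given as a rotation vector (axis times angle).
In Python, from rig import env gives the robot as it stands. The module is installed in compiled form; this text tells all that it offers.
- The arm moves only by the shell command python3 -m pendant 'ROWS' [OPENING]. ROWS is JSON, a list of rows, each an object with "dp": the shift along the world's x, y, z in cm, a list of three; "rotation": the turn, a rotation vector about the world's x, y, z in rad, a list of three. In form: [{"dp": [dx, dy, dz], "rotation": [rx, ry, rz]}, ...]. A call has 1 to 20 rows; each row is the pose to reach, as a shift and turn from the pose commanded when the call began; what a row does not reach only later rows make up. A row lasts 1/10 s, in which the tool goes at most 50 mm and 8.59 degrees, less where a joint would pass 70% of its speed; a pose out of reach is approached as far as the arm can. A call with a gripper value outside its range is refused whole. OPENING is the closure, from -1 (fully open) to 1 (shut), so that 0 is half open, set as the call begins (- or left out, the last holds). The fingers move at their own pace and stop on an object; the grip force is fixed at half the most. Time passes only in rows, so rows that repeat a pose let the fingers close. It gives the time, the measured TCP pose, the force and the opening at its end, in the units of the state.
- env.state(): the state, without advancing time (a new reading comes with each control period).
- env.capture(name): name is "scene" or "top" or "wrist"; returns a dict with "img" (384x512x3 uint8, red, green, blue), "intrinsics" (3x3 intrinsics, pixels), "pose" (4x4, takes a point from camera to world coordinates). Camera axes: x right, y down, z forward; pixel columns grow to the right and rows downward; lengths in mm; the calibration is good to about 2 mm. A picture is of the moment at which its call begins. There is no depth.
- env.finish_job(): hands the job in, once; it reports no verdict.
The state is a dict: "time_s": time; "q": joint angles; "qd": joint speeds; "joint_torque": joint torques, N m; "eef_pos": TCP position; "ee_rot": TCP orientation; "force": force on the tool from outside, world axes, zero at the start; "moment": the same for the moment, N m; "grip_width": finger opening in mm.
Only numpy, scipy, OpenCV 4.12 (cv2) and the standard library are available. Lean on these libraries where they do the work, as an engineer would, in place of code of your own. Each camera call takes 0.05 s, during which the arm holds its last target.

### The job

The air line with the round tag disc has to be shut off before its carving tool is changed. Push the cover of the valve box on the bench all the way back by its lip, away from the couplers, then push the lever of the valve that carries the disc clockwise until it is fully shut, square across its pipe. Nothing is to be picked up: leave the other two levers and the things on the bench as they are, and leave the cover open so that the shut valve can be seen.

Things in the scene. Friction and masses are not known exactly. Their poses are not given: they have to be found in the camera images.
- valve_box: low grey steel air valve box fixed to the bench, 340 x 340 mm, 94 mm tall; origin at the centre of its underside, x axis from its front (coupler) side to its back, y to its left, z up. The front half is an open bay under the sliding cover, the back half a closed compartment. Three couplers stick out 28 mm in front, below 45 mm height; a regulator outside the back right corner is 114 mm tall
- bay (a point): bay floor, 4 mm above the bench, 85 mm in front of the box's origin. Front wall 80 mm and side walls 94 mm tall, inner faces 81 mm in front of this point and 166 mm to its sides (runner folds reach 8 mm further in at the top). Under the levers pipes along the box's x reach up to 38 mm above the bench, the valve bodies to 45 mm within 28 mm of the pivots (stems and levers higher)
- cover (a joint): slide of the cover in m: 0 = shut over the bay; grows as it is pushed towards the back of the box (along the box's x axis); 0.155 = stop, bay clear. It starts within 20 mm of shut. It runs stiffly (about 3 N, more when fast), stays where it is left and is held in its runners: it cannot be lifted
- cover_lip (a point): middle of the front face of the cover's upstanding lip, 102 mm above the bench; the lip is 4 mm thick, 300 mm wide along the box's y axis and stands from 88 to 114 mm above the bench, along the cover's front edge. The cover is a plain aluminium sheet, its top 88 mm above the bench
- tagged_lever (a joint): angle of the tagged valve's lever in rad: 0 = open, along its pipe, pointing to the front of the box (box -x); grows clockwise seen from above; 1.571 = shut against its stop, across the pipe, pointing to the box's left (+y). Starts between 0 and 0.12. Turning takes about 0.25 N m (5 N at 50 mm from the pivot); it stays where it is left
- tagged_pivot (a point): turning axis of the tagged lever, 62 mm above the bench. The three valves stand in a row along the box's y, 90 mm apart, 65 mm in front of the box's origin, at y = -100, -10 and +80 mm; the tagged one may be any of them. It is marked by a flat round steel disc, 36 mm diameter, under the nut on the lever's pivot; the other two have only the nut (12 mm)
- tagged_tip (a point): tip of the tagged lever, on its centre line, 62 mm above the bench. All three levers are alike: 75 mm from pivot to tip, with a black sleeve 15 mm wide and 12 mm tall (56 to 68 mm above the bench) from 25 to 75 mm from the pivot
- plain_a_tip (a point): tip of the lever of one of the two untagged valves, 62 mm above the bench; it stands open (within 0.1 rad of along its pipe) and turns like the tagged one
- plain_b_tip (a point): tip of the lever of the other untagged valve, likewise open
- jar: bystander: closed jar, 64 mm diameter, 95 mm tall, standing left of the box; origin at the centre of its underside
- brush: bystander: wooden dusting brush 190 mm long, lying in front of the box; origin at the underside of its middle
- chisel: bystander: steel stone chisel about 200 mm long, lying right of the box; origin at the underside of its middle
- mallet: bystander: round wooden mallet standing on its head, handle up, 205 mm tall, 90 mm diameter, right of the box near its front; origin at the centre of its underside
- moulding: bystander: broken piece of marble moulding 110 x 75 mm, 56 mm tall, left of the box behind the jar; origin at the centre of its underside
- chip: bystander: small marble chip 44 mm across, 27 mm tall, on the bench close in front of the couplers; origin at the centre of its underside
- bowl: bystander: black rubber mixing bowl, 110 mm across, 50 mm tall, in front of the box to the right; origin at the centre of its underside

How it is judged (in metres and radians):
On the way, in this order (a step that is already met when the one before it is completed fails the run):
1. the cover is pushed back so that the valves are uncovered (value of joint cover above 0.135 m), for 0.2 s.
2. the tagged valve is shut (value of joint tagged_lever above 1.49 rad), for 0.2 s.
At the end, for the whole second after the job is handed in: The cover stands open by more than 135 of its 155 mm, the tagged valve's lever is within 0.08 rad (about 5 degrees) of its stop, both at rest; the tips of the other two levers are within 15 mm, and every bystander within 25 mm, of where they started (value of joint cover above 0.135 m and value of joint tagged_lever above 1.49 rad and velocity of joint tagged_lever between -0.05 and 0.05 rad/s and velocity of joint cover between -0.01 and 0.01 m/s and distance of each of plain_a_tip, plain_b_tip from where it was at the start of the episode below 0.015 m and distance of each of jar, brush, chisel, mallet, moulding, chip, bowl from where it was at the start of the episode below 0.025 m); the robot touches nothing.
It fails at once if another valve's lever is moved by more than 15 mm at its tip (distance of any of plain_a_tip, plain_b_tip from where it was at the start of the episode above 0.015 m).
It fails at once if a bystander is lifted, carried, or pushed by more than 25 mm (distance of any of jar, brush, chisel, mallet, moulding, chip, bowl from where it was at the start of the episode above 0.025 m).
It fails at once if a standing bystander is tipped over (angle between any of jar, mallet, bowl, moulding's own z axis and vertical above 0.5 rad).
It also fails if it takes over 48 s, if anything falls off the work surface, if the arm or the gripper's body presses on something with over 40 N, if the wrist force passes 120 N, or if a joint passes its speed limit or range.

## Working session

There is one attempt and no reset: what is moved stays moved. The work goes in short steps, Python scripts to look and compute and a shell command to move; the robot and the scene stay as the last step left them, time stands still between calls to the robot, and variables do not carry over. Pictures are saved under pics/ and viewed, and the job is handed in when it is done.

```bash
mkdir -p pics; python3 - <<'E'
from rig import env
import cv2,pickle
s=env.state();print(s['time_s'],s['eef_pos'],s['ee_rot'],s['grip_width'],s['force'])
d={}
for n in("scene","top","wrist"):
    c=env.capture(n);d[n]=c;cv2.imwrite(f'pics/{n}0.png',c['img'][:,:,::-1]);print(n,c['intrinsics'].tolist(),c['pose'].round(3).tolist())
pickle.dump(d,open('c0.pkl','wb'))
E
```

```text
0.0 [219.56628684 611.1854612  302.84588801] [-5.38814890e-01 -3.09461993e+00  3.08007663e-03] 85.47605451619144 [-0.38086669  1.01047216  0.37150201]
scene [[397.12040348202623, 0.0, 256.28222076513936], [0.0, 397.12040348202623, 186.35963101561595], [0.0, 0.0, 1.0]] [[0.457, 0.714, -0.53, 1203.575], [0.889, -0.37, 0.269, -336.632], [-0.004, -0.594, -0.804, 1080.954], [0.0, 0.0, 0.0, 1.0]]
top [[433.52827347180204, 0.0, 257.0868120862412], [0.0, 433.52827347180204, 191.17565342533857], [0.0, 0.0, 1.0]] [[0.012, -0.989, 0.148, 379.285], [-1.0, -0.013, -0.006, -0.091], [0.008, -0.148, -0.989, 1189.579], [0.0, 0.0, 0.0, 1.0]]
wrist [[337.59630359941804, 0.0, 263.77297886577355], [0.0, 337.59630359941804, 190.92130979655042], [0.0, 0.0, 1.0]] [[0.338, 0.894, 0.293, 145.444], [0.941, -0.32, -0.107, 637.902], [-0.002, 0.312, -0.95, 372.909], [0.0, 0.0, 0.0, 1.0]]
```

View pics/scene0.png

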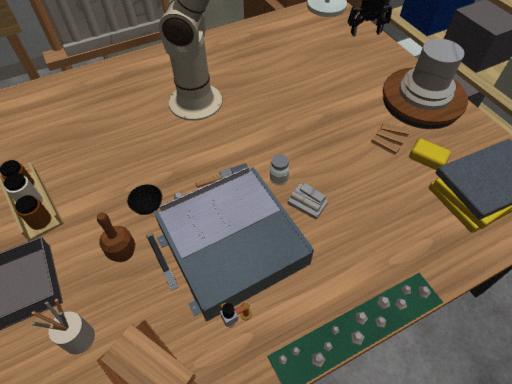

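View pics/top0.png

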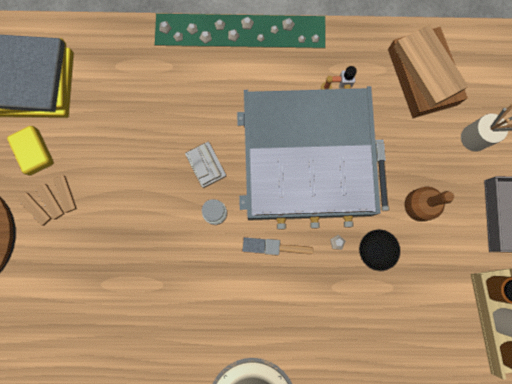

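View pics/wrist0.png

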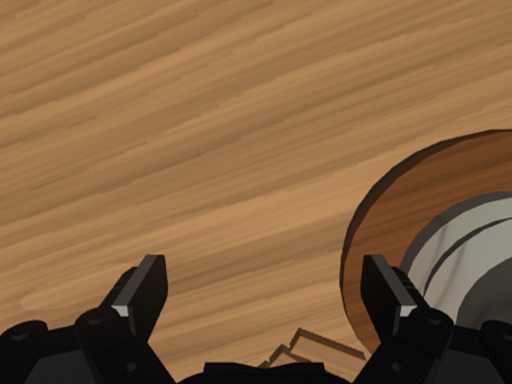

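The scene picture shows the box at about (235,235) with the pale cover towards the robot. In the top picture the box spans about (245–380, 88–218), with the front (couplers) at row 220. The arm is clear of it. Next I'll zoom in for the corners.

```bash
python3 - <<'E'
import cv2,pickle
d=pickle.load(open('c0.pkl','rb'))
i=d['top']['img'][75:265,180:440,::-1]
cv2.imwrite('pics/topz.png',cv2.resize(i,None,fx=3,fy=3,interpolation=cv2.INTER_CUBIC))
E
```

```text
(no output)
```

View pics/topz.png

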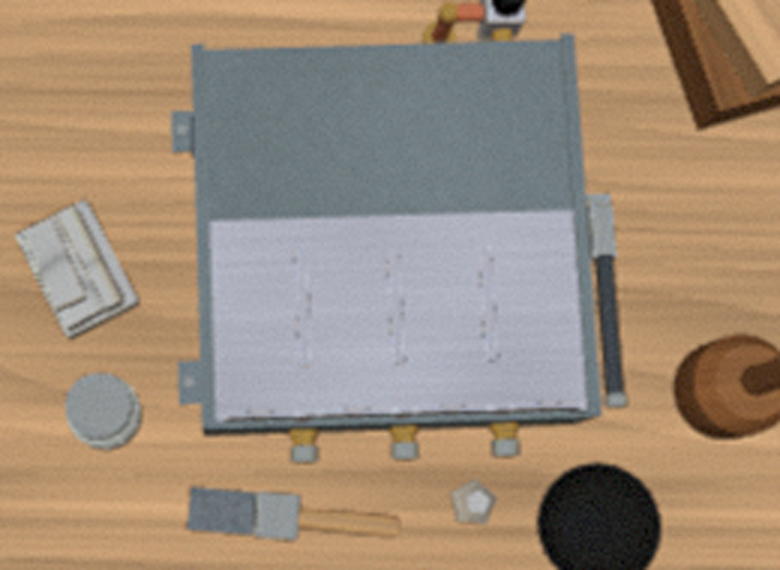

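```bash
cat > h.py <<'E'
import numpy as np
def ray(c,u,v,z):
    K=c['intrinsics'];P=c['pose']
    r=P[:3,:3]@np.linalg.inv(K)@np.array([u,v,1.]);o=P[:3,3]
    return o+r*(z-o[2])/r[2]
def proj(c,p):
    P=np.linalg.inv(c['pose']);q=c['intrinsics']@(P[:3,:3]@np.asarray(p,float)+P[:3,3]);return q[:2]/q[2]
E
python3 - <<'E'
import pickle
from h import *
d=pickle.load(open('c0.pkl','rb'));c=d['top']
for n,u,v,z in [('BL',193,46,94),('BR',574,37,94),('FL',204,430,94),('FR',600,415,94),('lipL',217,418,112),('lipR',587,408,112),('covBL',210,219,88),('covBR',573,210,88),('chip',473,502,20),('bowl',600,520,50),('jar',103,408,95),('coup',404,458,40)]:
    print(n,ray(c,180+(u+.5)/3-.5,75+(v+.5)/3-.5,z).round(1))
E
```

```text
BL [813.5  31.6  94. ]
BR [ 827.1 -305.4   94. ]
FL [474.2  16.6  94. ]
FR [ 491.4 -318.6   94. ]
lipL [482.8   5.7 112. ]
lipR [ 495.2 -302.7  112. ]
covBL [658.6  14.4  88. ]
covBR [ 671.2 -302.    88. ]
chip [ 419.3 -223.9   20. ]
bowl [ 404.1 -328.7   50. ]
jar [491.6 102.2  95. ]
coup [ 456.4 -159.6   40. ]
```

```bash
python3 -m pendant '[{"dp":[4,-5,0],"rotation":[0,0,-0.15]},{"dp":[8,-10,0],"rotation":[0,0,-0.3]},{"dp":[11,-15,0],"rotation":[0,0,-0.45]},{"dp":[13,-20,0],"rotation":[0,0,-0.6]},{"dp":[15,-25,0],"rotation":[0,0,-0.75]},{"dp":[16,-30,0],"rotation":[0,0,-0.9]},{"dp":[17,-35,0],"rotation":[0,0,-1.05]},{"dp":[18,-40,0],"rotation":[0,0,-1.185]},{"dp":[19,-45,0],"rotation":[0,0,-1.185]},{"dp":[20,-50,0],"rotation":[0,0,-1.185]},{"dp":[20,-55,0],"rotation":[0,0,-1.185]},{"dp":[21,-60,0],"rotation":[0,0,-1.185]},{"dp":[22,-65,0],"rotation":[0,0,-1.185]},{"dp":[22.5,-70,0],"rotation":[0,0,-1.185]},{"dp":[22.5,-74,0],"rotation":[0,0,-1.185]},{"dp":[22.5,-76.2,0],"rotation":[0,0,-1.185]},{"dp":[22.5,-76.2,0],"rotation":[0,0,-1.185]},{"dp":[22.5,-76.2,0],"rotation":[0,0,-1.185]}]' 1
python3 - <<'E'
from rig import env
import cv2,pickle
s=env.state();print(s['time_s'],s['eef_pos'],s['ee_rot'],s['q'],s['grip_width'],s['force'])
d={}
for n in("scene","wrist"):
    c=env.capture(n);d[n]=c;cv2.imwrite(f'pics/{n}1.png',c['img'][:,:,::-1])
i=d['scene']['img'][0:300,60:360,::-1]
cv2.imwrite('pics/scene1z.png',cv2.resize(i,None,fx=2,fy=2,interpolation=cv2.INTER_CUBIC))
pickle.dump(d,open('c1.pkl','wb'))
E
```

```text
time_s: 1.95
eef_pos: [444.2, -152.4, 303.7]
ee_rot: [-2.181, -2.261, 0.001]
force: [0.6, 1.1, -0.4]
grip_width: 0.2
1.95 [ 444.18565349 -152.39057413  303.74959266] [-2.18093235e+00 -2.26119691e+00  1.00350255e-03] [ 0.0056139   0.14695963  0.29367567  2.00805396 -0.04993311  0.99366483
  0.35970764] 0.22205114639439721 [ 0.64126302  1.07560561 -0.37914141]
```

View pics/scene1z.png

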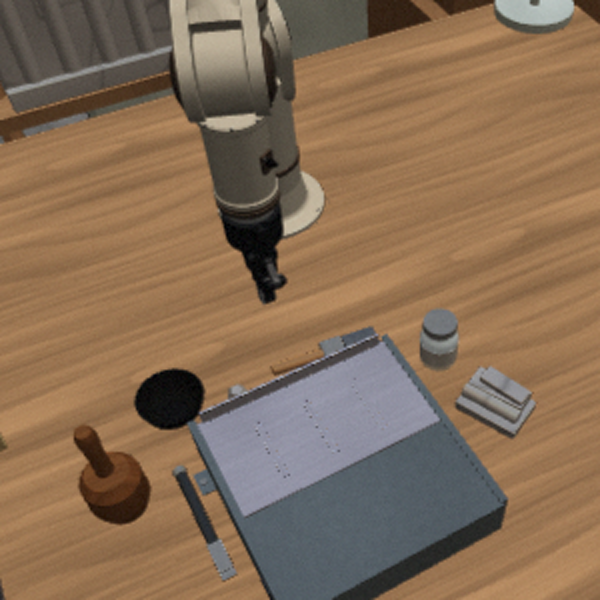

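View pics/wrist1.png

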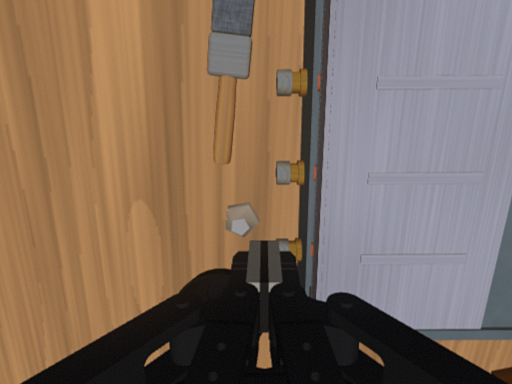

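```bash
python3 - <<'E'
import pickle
from h import *
d=pickle.load(open('c1.pkl','rb'))
for L in (60,73,86):
  p=[444.2,-152.4,303.7-L]
  print(L,proj(d['scene'],p),(proj(d['scene'],p)-[60,0])*2,proj(d['wrist'],p),proj(d['wrist'],[444.2,-163.4,303.7-L]),proj(d['wrist'],[444.2,-141.4,303.7-L]))
# lip from scene zoom
for u,v in((202,415),(377,340)): print(ray(d['scene'],60+u/2,v/2,114))
E
```

```text
60 [192.74209146 146.4519542 ] [265.48418291 292.9039084 ] [260.77188462 275.01502926] [259.87939232 296.28310368] [261.70638365 252.74593501]
73 [193.3439685  149.52016549] [266.68793699 299.04033097] [261.01558821 260.09386913] [260.18500592 280.0760932 ] [261.88220238 239.24478684]
86 [193.93486488 152.53240027] [267.86972976 305.06480053] [261.22459712 247.29694936] [260.44795241 266.13176437] [262.03248731 227.70438401]
[ 507.05569619 -295.16711155  114.        ]
[498.88231996  -5.92650049 114.        ]
```

```bash
python3 -m pendant '[{"dp":[0,0,-4],"rotation":[0,0,0]},{"dp":[0,0,-8],"rotation":[0,0,0]},{"dp":[0,0,-11],"rotation":[0,0,0]},{"dp":[0,0,-13.2],"rotation":[0,0,0]},{"dp":[0,0,-13.2],"rotation":[0,0,0]},{"dp":[1,0,-13.2],"rotation":[0,0,0]},{"dp":[2,0.1,-13.2],"rotation":[0,0,0]},{"dp":[2.6,0.1,-13.2],"rotation":[0,0,0]},{"dp":[3.2,0.1,-13.2],"rotation":[0,0,0]},{"dp":[3.8,0.2,-13.2],"rotation":[0,0,0]},{"dp":[4.4,0.2,-13.2],"rotation":[0,0,0]},{"dp":[5,0.2,-13.2],"rotation":[0,0,0]}]'
python3 - <<'E'
from rig import env
import cv2
c=env.capture("scene")
i=c['img'][50:300,90:340,::-1]
cv2.imwrite('pics/scene2z.png',cv2.resize(i,None,fx=2.4,fy=2.4,interpolation=cv2.INTER_CUBIC))
E
```

```text
time_s: 3.25
eef_pos: [494.6, -148.2, 171.9]
ee_rot: [-2.175, -2.265, 0.001]
force: [-2.6, 0.3, 2.4]
grip_width: -0.0
```

View pics/scene2z.png

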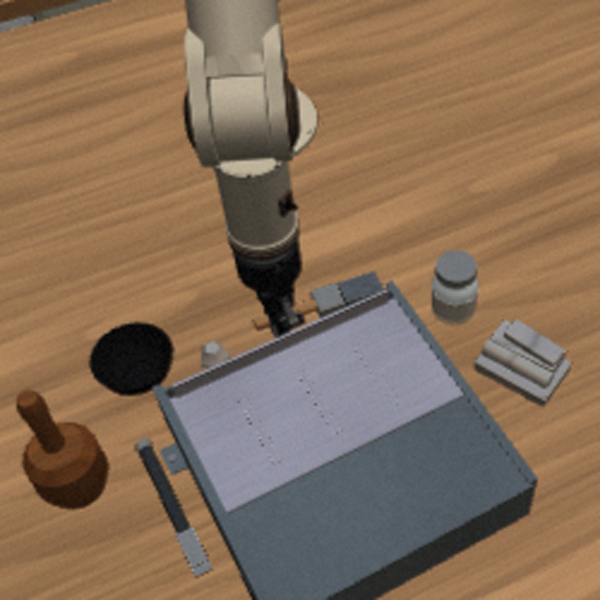

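The fingers are behind the lip at about (285,325), with a light contact of −2.6 N. I'll keep pushing.

```bash
python3 -m pendant '[{"dp":[0.6,0,0],"rotation":[0,0,0]},{"dp":[1.2,0,0],"rotation":[0,0,0]},{"dp":[1.8,0.1,0],"rotation":[0,0,0]},{"dp":[2.4,0.1,0],"rotation":[0,0,0]},{"dp":[3,0.1,0],"rotation":[0,0,0]},{"dp":[3.6,0.2,0],"rotation":[0,0,0]},{"dp":[4.2,0.2,0],"rotation":[0,0,0]},{"dp":[4.8,0.2,0],"rotation":[0,0,0]},{"dp":[5.4,0.2,0],"rotation":[0,0,0]},{"dp":[6,0.2,0],"rotation":[0,0,0]},{"dp":[6.6,0.3,0],"rotation":[0,0,0]},{"dp":[7.2,0.3,0],"rotation":[0,0,0]},{"dp":[7.8,0.3,0],"rotation":[0,0,0]},{"dp":[8.4,0.3,0],"rotation":[0,0,0]},{"dp":[9,0.4,0],"rotation":[0,0,0]},{"dp":[9.6,0.4,0],"rotation":[0,0,0]},{"dp":[10.2,0.4,0],"rotation":[0,0,0]},{"dp":[10.8,0.4,0],"rotation":[0,0,0]},{"dp":[11.4,0.4,0],"rotation":[0,0,0]},{"dp":[11.8,0.5,0],"rotation":[0,0,0]}]'
python3 -m pendant '[{"dp":[0.4,0,0],"rotation":[0,0,0]},{"dp":[0.7,0,0],"rotation":[0,0,0]}]'
```

```text
time_s: 5.3
eef_pos: [613.4, -143.7, 172.0]
ee_rot: [2.175, 2.266, -0.0]
force: [-2.8, -0.4, -1.5]
grip_width: -0.1
time_s: 5.5
eef_pos: [620.1, -143.5, 172.0]
ee_rot: [2.175, 2.266, 0.0]
force: [-4.1, 0.7, -0.6]
grip_width: -0.0
```

```bash
for i in 1 2; do python3 -m pendant '[{"dp":[0.3,0,0],"rotation":[0,0,0]},{"dp":[0.3,0,0],"rotation":[0,0,0]}]' | grep -E "eef|force"; done
```

```text
eef_pos: [623.4, -143.4, 172.1]
force: [-0.7, 0.4, -1.1]
eef_pos: [626.2, -143.3, 172.1]
force: [-1.6, -0.2, -1.0]
```

```bash
python3 -m pendant '[{"dp":[0.3,0,0],"rotation":[0,0,0]},{"dp":[0.3,0,0],"rotation":[0,0,0]}]' | grep -E "eef|force"; 
python3 -m pendant '[{"dp":[0.3,0,0],"rotation":[0,0,0]},{"dp":[0.3,0,0],"rotation":[0,0,0]}]' | grep -E "eef|force"
python3 - <<'E'
from rig import env
import cv2,pickle
c=env.capture("top");pickle.dump(c,open('t3.pkl','wb'))
i=c['img'][75:265,180:440,::-1]
cv2.imwrite('pics/top3z.png',cv2.resize(i,None,fx=3,fy=3,interpolation=cv2.INTER_CUBIC))
E
```

```text
eef_pos: [626.9, -143.4, 172.0]
force: [-8.7, 1.2, 5.5]
eef_pos: [627.4, -143.5, 171.9]
force: [-16.8, 2.5, 12.3]
```

View pics/top3z.png

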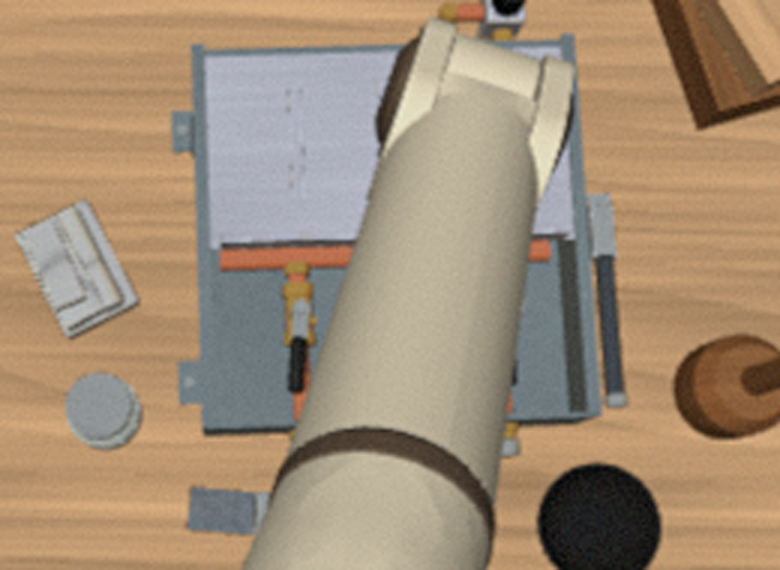

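The cover is at its stop: the force rose at x = 627 and its rear edge lies along the box's back (row 50). The left valve at (300,320) has no disc, and the arm hides the other two. I'll back off and look.

```bash
python3 -m pendant '[{"dp":[-2,0,0],"rotation":[0,0,0]},{"dp":[-4,0,3],"rotation":[0,0,0]},{"dp":[-8,0,6],"rotation":[0,0,0]},{"dp":[-11,0,10],"rotation":[0,0,0]},{"dp":[-14,0,12],"rotation":[0,0,0]},{"dp":[-17,0,12],"rotation":[0,0,0]},{"dp":[-18,0,12],"rotation":[0,0,0]},{"dp":[-18,0,12],"rotation":[0,0,0]}]'
python3 - <<'E'
from rig import env
import cv2,pickle
d={}
for n in("scene","top","wrist"):
    c=env.capture(n);d[n]=c;cv2.imwrite(f'pics/{n}4.png',c['img'][:,:,::-1])
i=d['top']['img'][75:265,180:440,::-1]
cv2.imwrite('pics/top4z.png',cv2.resize(i,None,fx=3,fy=3,interpolation=cv2.INTER_CUBIC))
i=d['scene']['img'][130:320,140:340,::-1]
cv2.imwrite('pics/scene4z.png',cv2.resize(i,None,fx=3,fy=3,interpolation=cv2.INTER_CUBIC))
pickle.dump(d,open('c4.pkl','wb'))
E
```

```text
time_s: 7.15
eef_pos: [451.5, -143.7, 292.7]
ee_rot: [2.175, 2.264, 0.003]
force: [0.7, 0.9, 0.7]
grip_width: -0.2
```

View pics/top4z.png

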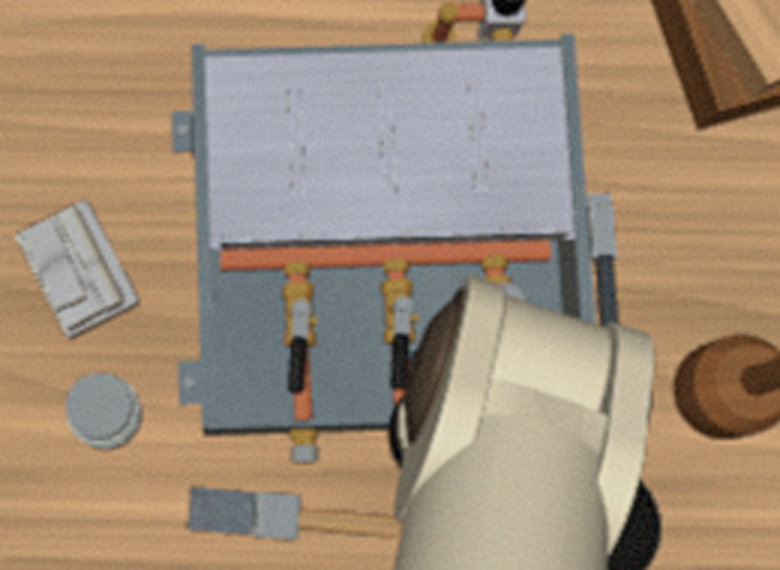

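View pics/wrist4.png

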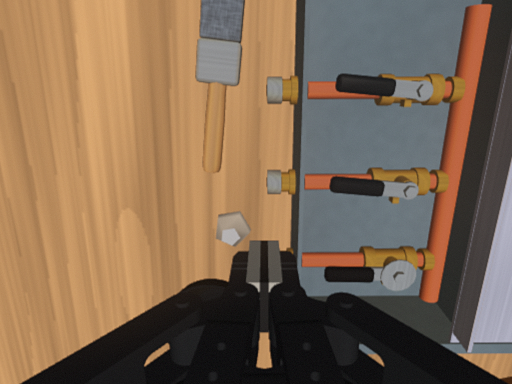

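View pics/scene4z.png

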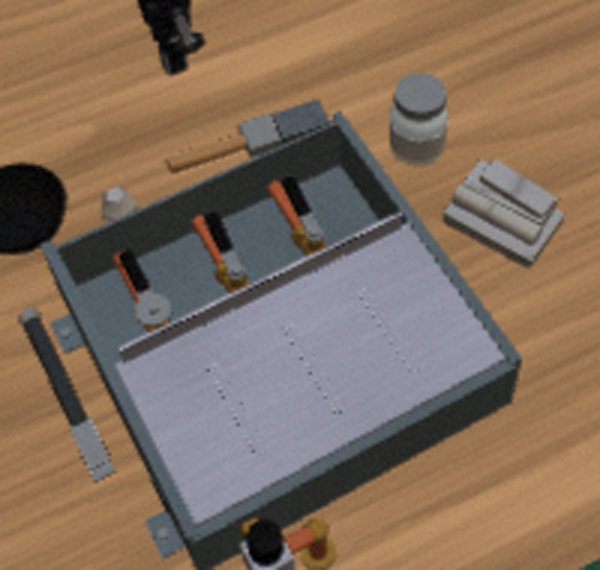

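The round disc is on the right-hand valve (box y = −100): wrist (399,275), scene crop (152,308). Its black sleeve runs from (325,274) to (373,275) in the wrist picture.

```bash
python3 - <<'E'
import pickle
from h import *
d=pickle.load(open('c4.pkl','rb'));w=d['wrist'];s=d['scene']
print('disc w',ray(w,399,275,67),'disc s',ray(s,140+152/3,130+310/3,67))
print('tip w',ray(w,325,274,64),'tip s',ray(s,140+126/3,130+254/3,66))
print('sleeve base w',ray(w,373,275,64))
for n,u,v in (('mid nut',407,191),('left nut',424,91)): print(n,ray(w,u,v,70))
for n,u,v in (('mid tip',331,185),('left tip',338,83)): print(n,ray(w,u,v,64))
a=.042;R=np.array([[np.cos(a),-np.sin(a)],[np.sin(a),np.cos(a)]]);o=np.array([651.5,-144])
for y in(-100,-10,80):print(y,o+R@[-65,y])
p=o+R@[-65,-100]
for th in (0,.4,.8,1.2,1.5,1.571):
  u=np.array([-np.cos(th),np.sin(th)]);t=np.array([np.sin(th),np.cos(th)])
  off=7.5+11*abs(t[1])+14.5*abs(t[0])
  print(th,(p+R@(48*u-off*t)).round(1))
print('mallet',ray(d['top'],180+725/3,75+395/3,40))
E
```

```text
disc w [ 594.69386936 -244.02590679   67.        ] disc s [ 599.25890549 -245.89058592   67.        ]
tip w [ 521.0535019  -247.69396958   64.        ] tip s [ 526.37942675 -245.24162968   66.        ]
sleeve base w [ 569.79932536 -246.90947868   64.        ]
mid nut [ 585.902819   -154.58080958   70.        ]
left nut [584.81855907 -67.06339811  70.        ]
mid tip [ 517.36345584 -153.494484     64.        ]
left tip [513.95036168 -63.70616734  64.        ]
-100 [ 590.75608688 -246.64101042]
-10 [ 586.9771981  -156.72037875]
80 [583.19830933 -66.79974708]
0 [ 543.6 -267.1]
0.4 [ 537.6 -251.6]
0.8 [ 538.3 -232.2]
1.2 [ 548.6 -212.7]
1.5 [ 562.8 -201.5]
1.571 [ 566.8 -199.6]
mallet [ 515.3724362  -447.39508282   40.        ]
```

```bash
python3 -m pendant '[{"dp":[3,-4,0],"rotation":[0,0,0]},{"dp":[5.5,-8,0],"rotation":[0,0,0]},{"dp":[8,-11.5,0],"rotation":[0,0,0]},{"dp":[9.4,-13.3,0],"rotation":[0,0,0]},{"dp":[9.4,-13.3,-4],"rotation":[0,0,0]},{"dp":[9.4,-13.3,-8],"rotation":[0,0,0]},{"dp":[9.4,-13.3,-11],"rotation":[0,0,0]},{"dp":[9.4,-13.3,-13.5],"rotation":[0,0,0]},{"dp":[9.4,-13.3,-13.5],"rotation":[0,0,0]}]'
python3 - <<'E'
from rig import env
import cv2,pickle
d={}
for n in("scene","wrist"):
    c=env.capture(n);d[n]=c;cv2.imwrite(f'pics/{n}5.png',c['img'][:,:,::-1])
i=d['scene']['img'][130:320,140:340,::-1]
cv2.imwrite('pics/scene5z.png',cv2.resize(i,None,fx=3,fy=3,interpolation=cv2.INTER_CUBIC))
pickle.dump(d,open('c5.pkl','wb'))
E
```

```text
time_s: 8.2
eef_pos: [544.2, -274.8, 151.8]
ee_rot: [-2.169, -2.262, 0.005]
force: [-1.5, 0.5, -1.3]
grip_width: 0.0
```

View pics/wrist5.png

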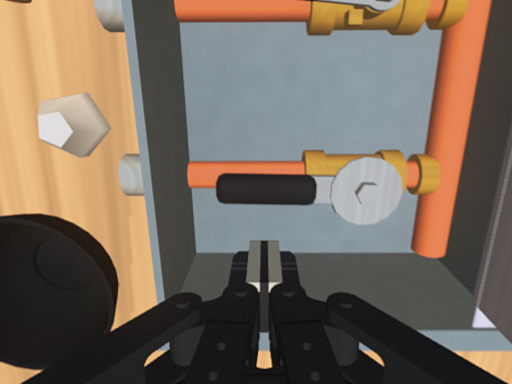

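View pics/scene5z.png

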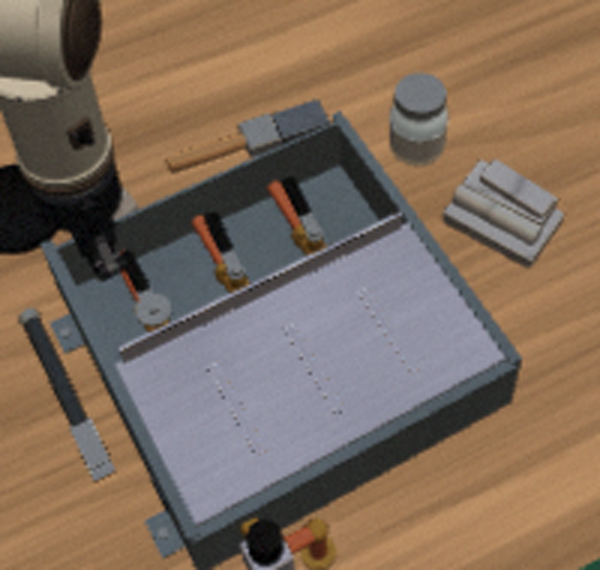

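The fingertips are in the gap to the right of the tagged lever, level with the middle of its sleeve. I'll lower the tool and start the arc.

```bash
python3 -m pendant '[{"dp":[0,0,-1.3],"rotation":[0,0,0]},{"dp":[0,0,-2.5],"rotation":[0,0,0]},{"dp":[0,0,-2.5],"rotation":[0,0,0]}]'
python3 -m pendant '[{"dp":[0,0.5,0],"rotation":[0,0,0]},{"dp":[0.1,1,0],"rotation":[0,0,0]},{"dp":[-0.1,1.5,0],"rotation":[0,0,0]},{"dp":[-0.3,2,0],"rotation":[0,0,0]},{"dp":[-0.5,2.5,0],"rotation":[0,0,0]},{"dp":[-0.6,3,0],"rotation":[0,0,0]},{"dp":[-0.6,3.5,0],"rotation":[0,0,0]},{"dp":[-0.5,4,0],"rotation":[0,0,0]},{"dp":[-0.5,4.5,0],"rotation":[0,0,0]}]'
python3 - <<'E'
from rig import env
import cv2
for n in("scene","wrist"):
    c=env.capture(n);cv2.imwrite(f'pics/{n}6.png',c['img'][:,:,::-1])
E
```

```text
time_s: 8.6
eef_pos: [545.0, -275.6, 130.6]
ee_rot: [-2.174, -2.265, 0.001]
force: [1.2, 0.7, 0.2]
grip_width: -0.0
time_s: 9.5
eef_pos: [541.9, -234.1, 133.8]
ee_rot: [2.173, 2.26, -0.0]
force: [1.2, -7.2, 2.5]
grip_width: -0.2
```

View pics/wrist6.png

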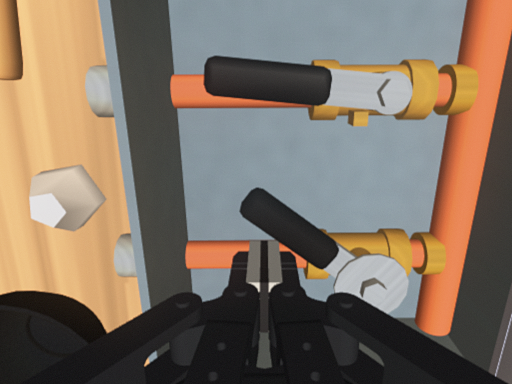

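```bash
python3 - <<'E'
from rig import env
s=env.state();print(s['time_s'],s['eef_pos'],s['q'].round(3),s['force'])
E
python3 -m pendant '[{"dp":[0,0,0],"rotation":[0,0,0]},{"dp":[0,0,0],"rotation":[0,0,0]}]'
```

```text
9.6 [ 541.86124742 -232.8842397   133.59638772] [ 0.137  0.59   0.291  1.848 -0.238  0.732  0.599] [ 1.00276797 -4.44412603  2.10277381]
time_s: 9.8
eef_pos: [540.9, -232.4, 132.8]
ee_rot: [2.175, 2.264, -0.0]
force: [-0.8, -5.5, 3.1]
grip_width: -0.0
```

```bash
python3 -m pendant '[{"dp":[0,0,-0.3],"rotation":[0,0,0]},{"dp":[0,0,-0.6],"rotation":[0,0,0]},{"dp":[0,0,-0.6],"rotation":[0,0,0]},{"dp":[0,0,-0.6],"rotation":[0,0,0]}]'
```

```text
time_s: 10.2
eef_pos: [540.0, -232.0, 125.7]
ee_rot: [-2.176, -2.265, 0.002]
force: [-2.0, -4.6, 2.4]
grip_width: 0.2
```

```bash
python3 -m pendant '[{"dp":[0.2,0.5,0],"rotation":[0,0,0]},{"dp":[0.5,1,0],"rotation":[0,0,0]},{"dp":[0.7,1.5,0],"rotation":[0,0,0]},{"dp":[1.0,2,0],"rotation":[0,0,0]},{"dp":[1.4,2.4,0],"rotation":[0,0,0]},{"dp":[1.9,2.8,0],"rotation":[0,0,0]},{"dp":[2.4,3.1,0],"rotation":[0,0,0]},{"dp":[2.4,3.1,0],"rotation":[0,0,0]}]'
python3 - <<'E'
from rig import env
import cv2
for n in("scene","wrist"):
    c=env.capture(n);cv2.imwrite(f'pics/{n}7.png',c['img'][:,:,::-1])
E
```

```text
time_s: 11.0
eef_pos: [563.4, -199.7, 124.9]
ee_rot: [-2.173, -2.264, 0.003]
force: [-2.2, -1.4, 0.9]
grip_width: -0.3
```

View pics/wrist7.png

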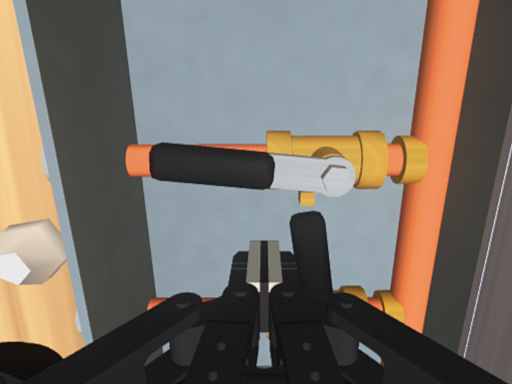

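The lever is nearly across its pipe at (312,250), and the middle lever at (215,165) is untouched. I'll push on to the stop.

```bash
python3 -m pendant '[{"dp":[0.2,0,0],"rotation":[0,0,0]},{"dp":[0.4,0,0],"rotation":[0,0,0]},{"dp":[0.6,0,0],"rotation":[0,0,0]},{"dp":[0.6,0,0],"rotation":[0,0,0]}]'
python3 -m pendant '[{"dp":[0.2,0,0],"rotation":[0,0,0]},{"dp":[0.3,0,0],"rotation":[0,0,0]},{"dp":[0.3,0,0],"rotation":[0,0,0]}]'
```

```text
time_s: 11.5
eef_pos: [569.7, -198.4, 125.0]
ee_rot: [-2.171, -2.265, 0.0]
force: [-3.2, 1.3, 0.1]
grip_width: 0.1
time_s: 11.8
eef_pos: [571.8, -198.0, 124.9]
ee_rot: [-2.17, -2.263, 0.001]
force: [-7.5, 2.7, 2.8]
grip_width: 0.2
```

```bash
python3 -m pendant '[{"dp":[0.3,0,0],"rotation":[0,0,0]},{"dp":[0.3,0,0],"rotation":[0,0,0]}]'
python3 -m pendant '[{"dp":[0.3,0,0],"rotation":[0,0,0]},{"dp":[0.3,0,0],"rotation":[0,0,0]}]'
python3 - <<'E'
from rig import env
import cv2
for n in("scene","wrist"):
    c=env.capture(n);cv2.imwrite(f'pics/{n}8.png',c['img'][:,:,::-1])
E
```

```text
time_s: 12.0
eef_pos: [572.4, -198.1, 124.8]
ee_rot: [-2.167, -2.259, 0.005]
force: [-14.6, 2.6, 9.3]
grip_width: 0.2
time_s: 12.2
eef_pos: [572.9, -198.2, 124.7]
ee_rot: [-2.165, -2.255, 0.009]
force: [-21.6, 4.7, 16.1]
grip_width: -0.1
```

View pics/wrist8.png

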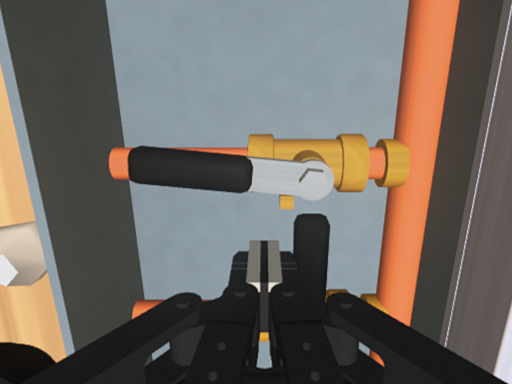

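The force rose to 22 N with no further motion, and the lever is square across its pipe, so it's at the stop. I'll back off and lift.

```bash
python3 -m pendant '[{"dp":[-1,0,0],"rotation":[0,0,0]},{"dp":[-2,0,0],"rotation":[0,0,0]},{"dp":[-2,0,0],"rotation":[0,0,0]},{"dp":[-2,0,4],"rotation":[0,0,0]},{"dp":[-2,0,8],"rotation":[0,0,0]},{"dp":[-2,0,12],"rotation":[0,0,0]},{"dp":[-2,0,16],"rotation":[0,0,0]},{"dp":[-5,3,19],"rotation":[0,0,0]},{"dp":[-8,7,20],"rotation":[0,0,0]},{"dp":[-11,11,20],"rotation":[0,0,0]},{"dp":[-14,15,20],"rotation":[0,0,0]},{"dp":[-15,20,20],"rotation":[0,0,0]},{"dp":[-15,25,20],"rotation":[0,0,0]},{"dp":[-15,30,20],"rotation":[0,0,0]},{"dp":[-15,34,20],"rotation":[0,0,0]},{"dp":[-15,34,20],"rotation":[0,0,0]},{"dp":[-15,34,20],"rotation":[0,0,0]}]'
python3 - <<'E'
from rig import env
import cv2
import numpy as np
c=env.capture("top");i=c['img'][75:265,180:440,::-1]
cv2.imwrite('pics/top9z.png',cv2.resize(i,None,fx=3,fy=3,interpolation=cv2.INTER_CUBIC))
c=env.capture("scene");i=c['img'][130:320,140:340,::-1]
cv2.imwrite('pics/scene9z.png',cv2.resize(i,None,fx=3,fy=3,interpolation=cv2.INTER_CUBIC))
print(env.state()['force'],env.state()['qd'].round(3))
E
```

```text
time_s: 14.0
eef_pos: [430.1, 141.1, 326.3]
ee_rot: [2.171, 2.269, 0.002]
force: [0.3, -0.4, 1.3]
grip_width: 0.3
[ 0.10062643 -0.51860176 -0.13560319] [ 0.014 -0.003  0.01   0.008 -0.001  0.002 -0.005]
```

View pics/top9z.png

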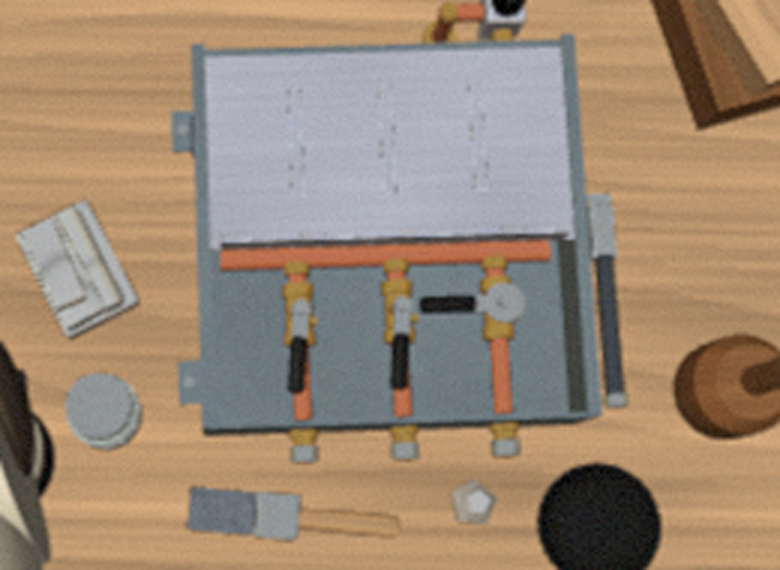

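View pics/scene9z.png

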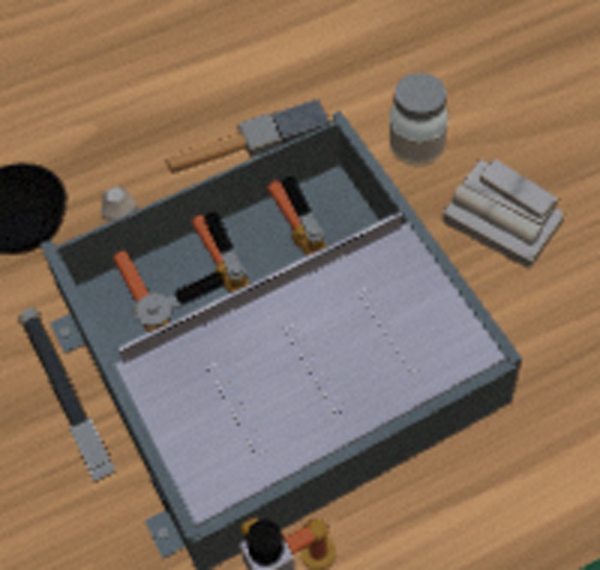

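The top crop shows the lever from (421,305) to (502,303), parallel to the header pipe. The cover is fully back, the other two levers and the bystanders haven't moved, and the arm is clear.

```bash
python3 -c "
from rig import env
print(env.finish_job())"
```

```text
the job is handed in; nothing more can be done
None
```

I pushed the cover back to its stop, then pushed the tagged lever (the right-hand valve) clockwise until it was fully shut, and handed the job in at about 14 s of the 48 s.

- **Cover:** the force rose at about 627 mm, where I expected the stop. In the last pictures the cover is still fully open.
- **Tagged valve:** I pushed until the force reached about 22 N with almost no further motion. After the arm let go, the lever still lay parallel to the header pipe to within about 0.02 rad, square across its own pipe.
- **Everything else:** by eye, the other two levers and the things on the bench look unmoved in the last top and scene views. I did not measure their positions. The arm was clear and touching nothing, with under 1 N on the wrist.
- **One disagreement:** partway through the lever push, the tool stood about 7 mm higher than I intended. I lowered it before going on, and the lever came to no harm.

The hand-in gave no verdict.

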